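# Find the free hatch of the service box and push it open

### The job

One of the four identical hatches in the top of the grey service box is free; the others are packed from below. Press gently with the fingertips on the ribbed near end of each hatch until you find the one that rocks, then push that end down until the hatch tips over and stands open. Grasp nothing, do not force the firm hatches, leave them shut, leave the things around it where they are, and finish clear of the box.

Things in the scene. Friction and masses are not known exactly. Their poses are not given: they have to be found in the camera images.
- hatch_box: Grey steel service box fixed to the table, 140 x 360 mm, 80 mm high, hollow. Four identical bare steel hatches lie in a row in its flat top; a solid blank shelf 80 mm wide forms its +y end. Origin on the table under the middle of the row; x points away from the robot (box turned up to 0.25 rad), y along the row to the left, z up. Outer faces at x -64, +76, y -145, +215 mm.
- hatch_1_press (a point): Press point of hatch 1, the leftmost (+y end of the row, next to the blank shelf): top face, centre line, amid three low (<1 mm) ribs, 14 mm from the near edge (robot's side). Turns with the hatch; axes as the box's while shut. Plate 110 (box x) x 60 x 5 mm, flush with the box top at 80 mm; hatches 69 mm apart, 6 mm ribs between openings; the opening begins 18 mm nearer than this point.
- hatch_2_press (a point): Press point of hatch 2, second from the left: top face, centre line, amid three low (<1 mm) ribs, 14 mm from the near edge (robot's side). Turns with the hatch; axes as the box's while shut. Plate 110 (box x) x 60 x 5 mm, flush with the box top at 80 mm; hatches 69 mm apart, 6 mm ribs between openings; the opening begins 18 mm nearer than this point.
- hatch_3_press (a point): Press point of hatch 3, third from the left: top face, centre line, amid three low (<1 mm) ribs, 14 mm from the near edge (robot's side). Turns with the hatch; axes as the box's while shut. Plate 110 (box x) x 60 x 5 mm, flush with the box top at 80 mm; hatches 69 mm apart, 6 mm ribs between openings; the opening begins 18 mm nearer than this point.
- hatch_4_press (a point): Press point of hatch 4, the rightmost (-y end): top face, centre line, amid three low (<1 mm) ribs, 14 mm from the near edge (robot's side). Turns with the hatch; axes as the box's while shut. Plate 110 (box x) x 60 x 5 mm, flush with the box top at 80 mm; hatches 69 mm apart, 6 mm ribs between openings; the opening begins 18 mm nearer than this point.
- hatch_1 (a joint): Tilt of hatch 1 (rad) about a pin along box y, 34 mm beyond and 17.5 mm below its press point. 0 = shut; grows as the near end sinks; stop 1.25. Packed: springs 2 mm at 15 N, never > 0.16. The free one gives at about 0.5 N, falls shut if let go below 0.35; past 0.5 (press point 15 mm down) it tips fully open and stays, far edge 45 mm above the box. The far end does not press down.
- hatch_2 (a joint): Tilt of hatch 2 (rad) about a pin along box y, 34 mm beyond and 17.5 mm below its press point. 0 = shut; grows as the near end sinks; stop 1.25. Packed: springs 2 mm at 15 N, never > 0.16. The free one gives at about 0.5 N, falls shut if let go below 0.35; past 0.5 (press point 15 mm down) it tips fully open and stays, far edge 45 mm above the box. The far end does not press down.
- hatch_3 (a joint): Tilt of hatch 3 (rad) about a pin along box y, 34 mm beyond and 17.5 mm below its press point. 0 = shut; grows as the near end sinks; stop 1.25. Packed: springs 2 mm at 15 N, never > 0.16. The free one gives at about 0.5 N, falls shut if let go below 0.35; past 0.5 (press point 15 mm down) it tips fully open and stays, far edge 45 mm above the box. The far end does not press down.
- hatch_4 (a joint): Tilt of hatch 4 (rad) about a pin along box y, 34 mm beyond and 17.5 mm below its press point. 0 = shut; grows as the near end sinks; stop 1.25. Packed: springs 2 mm at 15 N, never > 0.16. The free one gives at about 0.5 N, falls shut if let go below 0.35; past 0.5 (press point 15 mm down) it tips fully open and stays, far edge 45 mm above the box. The far end does not press down.
- solder_spool: Solder wire spool with blue flanges, 54 mm across, 38 mm high, standing on the blank shelf of the box; origin at its underside. Bystander.
- run_capacitor: Black upright can capacitor, 36 mm across, 71 mm high, on the table behind the box; origin at its underside. Bystander.
- cutters: Side cutters with red handles lying on the table behind the box, 148 x 45 x 10 mm; origin near the middle, at the underside. Bystander.
- mug: White mug, 78 mm across, 97 mm high, on the table to the right of the box; origin at its underside. Bystander.
- tape_roll: Roll of masking tape lying flat, 103 mm across, 25 mm high, right of the box; origin at its underside. Bystander.

How it is judged:
By the outcome, as a careful person would: the job done as asked, in the order asked, and still so for the second after the job is handed in, with the robot touching nothing.
It also fails if it takes over 54 s, if anything falls off the work surface, if the arm or the gripper's body presses on something with over 40 N, if the wrist force passes 120 N, or if a joint passes its speed limit or range.

### The arm

A 6-joint arm with a two-finger parallel gripper is mounted at the origin on a cart in front of the work surface, level with it; the furniture and walls round the work are solid. World frame = base frame: x ahead of the robot, y to its left, z up, the work surface at z = 0. Lengths are in m, angles in rad, forces in N, time in s.
With the tool pointing down it reaches from about 0.225 to 0.875 m from the base axis. Payload 3.4 kg.
Tool frame: the origin (TCP) lies at the very end of the fingers, on their centre line; the grasp point (between the pads) lies 19 mm behind it (manip.pinch_z is the distance from the TCP to the grasp point, in m); z points along the fingers, y is the line along which they close (so a half turn about z gives the same grasp; the last joint's range is limited). The gripper opens to 85 mm and grips with 20 to 120 N. Pads are 22 mm wide; open, the fingers measure 114 mm over their backs; the gripper's body (76 mm by 85 mm) begins 54 mm behind the grasp point. The pads swing forward as they close: fully open they stand 13 mm farther back than shut.
Start: joints at [1.011, 0.276, 1.505, -0, 1.361, -0.121], TCP at [0.244, 0.521, 0.231] pointing down, gripper open.
Joint ranges: [-2.89, 2.89], [-0.75, 2.08], [0.22, 2.7], [-1.18, 4.32], [0.11, 2.71], [-2.7, 2.7]. Speed limits (rad/s): [2.57, 2.57, 3.14, 3.14, 3.14, 3.14].

### API

Orientations are given as a unit quaternion [w, x, y, z].
In Python, from rig import manip gives the robot as it stands. The module is installed in compiled form; this text tells all that it offers.
- The arm moves only by the shell command python3 -m jog 'ROWS' [FORCE]. ROWS is JSON, a list of rows, each an object of numbers: "dx", "dy", "dz": the shift along the tool's x, y, z each as a share of 25 cm, from -1 to 1; "ax", "ay", "az": the turn, a rotation vector about the tool's x, y, z each as a share of 90 degrees, from -1 to 1; "grip": the opening, from -1 (shut) to 1 (fully open), so that 0 is half open. A call has 1 to 5 rows; each row is the pose to reach, as a shift and turn from the pose commanded when the call began, along the tool's axes at that moment; what a row does not reach only later rows make up. A row lasts 1/12 s, in which the tool goes at most 41.7 mm and 7.16 degrees, less where a joint would pass 70% of its speed; a pose out of reach is approached as far as the arm can. A call with a number of a shift or a turn outside -1 to 1 is refused whole. A call with a gripper value outside its range is refused whole. The fingers move at their own pace and stop on an object; FORCE is the grip in N (left out, the last holds). Time passes only in rows, so rows that repeat a pose let the fingers close. It gives the time, the measured TCP pose, the force, the opening and the grip force at its end, in the units of the state.
- manip.get_state(): the state, without advancing time (a new reading comes with each control period).
- manip.get_image(name): name is "scene" or "top"; returns a dict with "img" (480x640x3 uint8, red, green, blue), "mtx" (3x3 intrinsics, pixels), "world_to_cam" (4x4, takes a point from world to camera coordinates). Camera axes: x right, y down, z forward; pixel columns grow to the right and rows downward; lengths in m; the calibration is good to about 2 mm. A picture is of the moment at which its call begins. There is no depth.
- manip.sign_off(): hands the job in; it is judged then, once.
The state is a dict: "clock": time; "qpos": joint angles; "qd": joint speeds; "effort": joint torques, N m; "position": TCP position; "ee_rot": TCP orientation; "contact_force": force on the tool from outside, world axes, zero at the start; "moment": the same for the moment, N m; "width": finger opening in m; "gripper_force": force on a finger pad.
Only numpy, scipy, OpenCV 4.12 (cv2) and the standard library are available. Lean on these libraries where they do the work, as an engineer would, in place of code of your own. Each camera call takes 0.05 s, during which the arm holds its last target. There are 200 camera calls.

## Working session

There is one attempt and no reset: what is moved stays moved. The work goes in short steps, Python scripts to look and compute and a shell command to move; the robot and the scene stay as the last step left them, time stands still between calls to the robot, and variables do not carry over. Pictures are saved under pics/ and viewed, at most 10 in all, crops included, and the job is handed in when it is done.

```bash
mkdir -p pics; python3 - <<'E'
from rig import manip
import cv2
for n in("top","scene"):
    d=manip.get_image(n); cv2.imwrite(f"pics/{n}0.png",d["img"][:,:,::-1]); print(n,d["mtx"].tolist(),d["world_to_cam"].round(4).tolist())
s=manip.get_state(); print(s)
E
```

```text
top [[463.6005612897433, 0.0, 314.6565345633469], [0.0, 463.6005612897433, 240.56850144321524], [0.0, 0.0, 1.0]] [[-0.0193, -0.9998, 0.0076, 0.1162], [-0.9971, 0.0187, -0.074, 0.5186], [0.0738, -0.009, -0.9972, 1.2225], [0.0, 0.0, 0.0, 1.0]]
scene [[551.3176760795017, 0.0, 320.2487778577751], [0.0, 551.3176760795017, 245.5633134953291], [0.0, 0.0, 1.0]] [[-0.9049, -0.4253, -0.0171, 0.5389], [-0.1609, 0.379, -0.9113, 0.0976], [0.3941, -0.8218, -0.4114, 1.1682], [0.0, 0.0, 0.0, 1.0]]
{'clock': 0.1, 'qpos': array([ 1.01098862e+00,  2.76540532e-01,  1.50600526e+00,  1.68747248e-05,
        1.36071192e+00, -1.20984412e-01]), 'qd': array([ 0.0004164 , -0.00171895, -0.00345224, -0.0017273 ,  0.00089475,
        0.00071347]), 'effort': array([ 1.15086619e-03, -4.17703056e+01, -2.46406245e+01, -1.92524853e-04,
        5.76245890e-03,  4.79124111e-06]), 'position': array([0.24404146, 0.52012093, 0.23052172]), 'ee_rot': array([-2.85724653e-04,  2.17657063e-01,  9.76024953e-01, -7.82003683e-04]), 'contact_force': array([-0.23082601, -0.21013529, -0.0710555 ]), 'moment': array([-0.02839032,  0.03470596, -0.01526702]), 'gripper_force': 0.0, 'width': 0.08530128207819539}
```

View pics/top0.png

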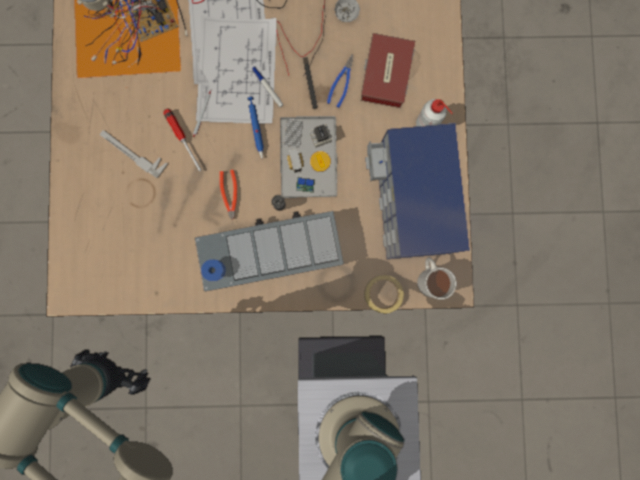

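View pics/scene0.png

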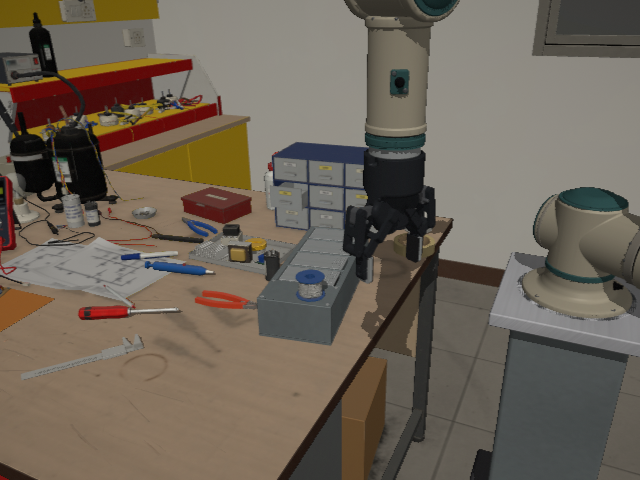

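The top view shows the box with its top corners near (196,237), (333,212), (342,265) and (205,290). The four light hatch plates run from (242,257) to (323,237). The spool is at (212,269), and the capacitor (278,202) and red cutters (229,193) are behind the box. The gripper is clear at (120,375).

```bash
cat > h.py <<'E'
import numpy as np, cv2
def ray(d,uv,z):
    """pixels (N,2) -> world points on plane z"""
    W=np.array(d["world_to_cam"]);R,t=W[:3,:3],W[:3,3];c=-R.T@t
    uv=np.atleast_2d(uv).astype(float)
    r=(np.linalg.inv(d["mtx"])@np.c_[uv,np.ones(len(uv))].T).T@R
    return c+r*((z-c[2])/r[:,2])[:,None]
def proj(d,P):
    W=np.array(d["world_to_cam"]);p=np.atleast_2d(P)@W[:3,:3].T+W[:3,3];p=p@d["mtx"].T
    return p[:,:2]/p[:,2:]
E
python3 - <<'E'
from rig import manip
from h import *
d=manip.get_image("top");im=d["img"]
x0,y0,x1,y1=190,200,350,300
g=cv2.cvtColor(im,cv2.COLOR_RGB2GRAY)
hsv=cv2.cvtColor(im,cv2.COLOR_RGB2HSV)
c=im[y0:y1,x0:x1]
for p in [(242,257),(270,250),(296,243),(323,237),(222,250),(215,280),(254,255)]: print(p,im[p[1],p[0]],hsv[p[1],p[0]])
S=5
big=cv2.resize(g[y0:y1,x0:x1],None,fx=S,fy=S,interpolation=cv2.INTER_CUBIC)
hb=cv2.resize(hsv[y0:y1,x0:x1,1],None,fx=S,fy=S)
m=((big>140)&(hb<45)).astype(np.uint8)*255
m=cv2.morphologyEx(m,cv2.MORPH_OPEN,np.ones((5,5)))
cs,_=cv2.findContours(m,cv2.RETR_EXTERNAL,cv2.CHAIN_APPROX_NONE)
out=cv2.cvtColor(big,cv2.COLOR_GRAY2BGR)
for k in cs:
    if cv2.contourArea(k)<3000: continue
    r=cv2.minAreaRect(k);b=cv2.boxPoints(r);cv2.polylines(out,[b.astype(int)],1,(0,0,255),1)
    f=lambda q:(np.array(q)+.5)/S-.5+[x0,y0]
    P=ray(d,f(b),.08)
    print(ray(d,f(r[0]),.08)[0].round(4),np.linalg.norm(np.diff(P[:3],axis=0),axis=1).round(4),P[:,:2].round(3).tolist())
cv2.imwrite("pics/crop1.png",out)
E
```

```text
(242, 257) [146 148 146] [ 60   3 148]
(270, 250) [147 147 147] [  0   0 147]
(296, 243) [145 146 144] [ 45   3 146]
(323, 237) [145 144 143] [ 15   4 145]
(222, 250) [104 111 111] [ 90  16 111]
(215, 280) [ 78  96 129] [109 101 129]
(254, 255) [115 118 116] [ 70   6 118]
[0.4826 0.292  0.08  ] [0.0563 0.1068] [[0.531, 0.329], [0.54, 0.274], [0.435, 0.255], [0.426, 0.31]]
[0.4943 0.2239 0.08  ] [0.0566 0.107 ] [[0.543, 0.261], [0.552, 0.205], [0.446, 0.187], [0.437, 0.243]]
[0.506  0.1562 0.08  ] [0.0564 0.1061] [[0.553, 0.193], [0.563, 0.138], [0.459, 0.119], [0.449, 0.175]]
[0.518  0.0881 0.08  ] [0.0564 0.1064] [[0.565, 0.125], [0.576, 0.07], [0.471, 0.051], [0.461, 0.106]]
```

View pics/crop1.png

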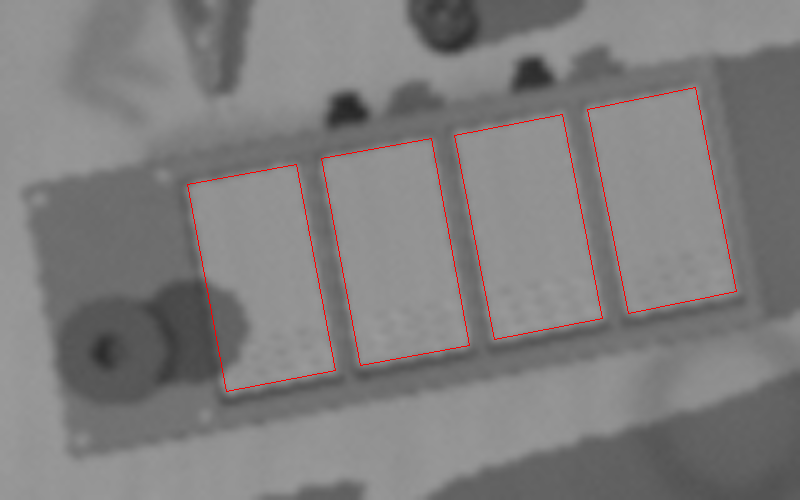

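Measured plate spacing is 69 mm, as specified, and the box yaw is about 0.17 rad. I'll close the fingers, align the tool with the box and move to above hatch 2.

```bash
cat >> h.py <<'E'
from scipy.spatial.transform import Rotation as Rn
EX=np.array([.985,.172,0]);EY=np.array([-.172,.985,0])
C=np.array([[.4826,.292,.08],[.4943,.2239,.08],[.506,.1562,.08],[.518,.0881,.08]])
PP=C-.041*EX
def go(n,z,off=(0,0)):
    from rig import manip
    s=manip.get_state();R=Rn.from_quat(s["ee_rot"],scalar_first=True)
    t=PP[n-1]+off[0]*EX+off[1]*EY;t[2]=z
    M=np.c_[EX*-1,EY,[0,0,-1]]
    print("pos",s["position"].round(4),"d",(R.inv().apply(t-s["position"])/.25).round(3),"a",((R.inv()*Rn.from_matrix(M)).as_rotvec()/(np.pi/2)).round(3),"F",s["contact_force"].round(2),"t",round(s["clock"],2),"w",round(s["width"],3))
E
python3 - <<'E'
from rig import manip
from h import *
d=manip.get_image("top")
s=ray(d,(212,269),.118)[0];print("spool",s,"box-frame from press1",(s-PP[0])@EX,(s-PP[0])@EY); print(PP)
go(2,.12)
E
python3 -m jog '[{"dx":-0.64,"dy":-0.37,"az":-0.389,"grip":-1},{"dx":-0.64,"dy":-0.37,"az":-0.389,"grip":-1},{"dx":-0.64,"dy":-0.37,"az":-0.389,"grip":-1},{"dx":-0.64,"dy":-0.37,"az":-0.389,"grip":-1},{"dx":-0.64,"dy":-0.37,"az":-0.389,"grip":-1}]' 40
python3 -c "
from h import *
go(2,.12)"
```

```text
spool [0.44834063 0.35976306 0.118     ] box-frame from press1 0.018901936015008537 0.07263922713774539
[[0.442215 0.284948 0.08    ]
 [0.453915 0.216848 0.08    ]
 [0.465615 0.149148 0.08    ]
 [0.477615 0.081048 0.08    ]]
pos [0.2441 0.5203 0.2308] d [-1.275 -0.742  0.444] a [-0.001 -0.    -0.389] F [-0.46  0.88  0.58] t 0.2 w 0.085
pos [0.2441 0.5203 0.2308] d [-1.275 -0.742  0.444] a [-0.001 -0.    -0.389] F [-0.46  0.88  0.58] t 0.2 w 0.085schema error: expected keys dx, dy, dz, ax, ay, az, grip
```

```bash
python3 -m jog '[{"dx":-0.64,"dy":-0.37,"dz":0,"ax":0,"ay":0,"az":-0.389,"grip":-1},{"dx":-0.64,"dy":-0.37,"dz":0,"ax":0,"ay":0,"az":-0.389,"grip":-1},{"dx":-0.64,"dy":-0.37,"dz":0,"ax":0,"ay":0,"az":-0.389,"grip":-1},{"dx":-0.64,"dy":-0.37,"dz":0,"ax":0,"ay":0,"az":-0.389,"grip":-1},{"dx":-0.64,"dy":-0.37,"dz":0,"ax":0,"ay":0,"az":-0.389,"grip":-1}]' 40
python3 -c "
from h import *
go(2,.12)"
```

```text
clock: 0.62
position: [0.3504, 0.3673, 0.2312]
ee_rot: [0.0, -0.074, 0.997, -0.0]
contact_force: [1.2, 1.6, 0.4]
width: 0.0256
gripper_force: 0.0
pos [0.3504 0.3673 0.2312] d [-0.321 -0.656  0.445] a [-0.001  0.    -0.016] F [1.17 1.63 0.37] t 0.62 w 0.026
```

```bash
python3 -m jog '[{"dx":-0.32,"dy":-0.65,"dz":0.3,"ax":0,"ay":0,"az":-0.01,"grip":-1},{"dx":-0.32,"dy":-0.65,"dz":0.3,"ax":0,"ay":0,"az":-0.01,"grip":-1},{"dx":-0.32,"dy":-0.65,"dz":0.3,"ax":0,"ay":0,"az":-0.01,"grip":-1},{"dx":-0.32,"dy":-0.65,"dz":0.3,"ax":0,"ay":0,"az":-0.01,"grip":-1},{"dx":-0.32,"dy":-0.65,"dz":0.3,"ax":0,"ay":0,"az":-0.01,"grip":-1}]'
python3 -m jog '[{"dx":0,"dy":0,"dz":0,"ax":0,"ay":0,"az":0,"grip":-1},{"dx":0,"dy":0,"dz":0,"ax":0,"ay":0,"az":0,"grip":-1},{"dx":0,"dy":0,"dz":0,"ax":0,"ay":0,"az":0,"grip":-1}]'
python3 -c "
from h import *
go(2,.11)"
```

```text
clock: 1.03
position: [0.4526, 0.217, 0.155]
ee_rot: [-0.0, -0.078, 0.997, -0.001]
contact_force: [0.3, 0.6, -0.0]
width: -0.0001
gripper_force: 0.0
clock: 1.28
position: [0.4516, 0.2203, 0.1565]
ee_rot: [-0.0, -0.079, 0.997, 0.0]
contact_force: [0.3, 0.7, 0.4]
width: -0.0
gripper_force: 0.0
pos [0.4516 0.2203 0.1565] d [-0.007 -0.015  0.186] a [ 0.001 -0.    -0.01 ] F [0.26 0.69 0.39] t 1.28 w -0.0
```

```bash
python3 -m jog '[{"dx":-0.007,"dy":-0.015,"dz":0.186,"ax":0,"ay":0,"az":-0.01,"grip":-1},{"dx":-0.007,"dy":-0.015,"dz":0.186,"ax":0,"ay":0,"az":-0.01,"grip":-1},{"dx":-0.007,"dy":-0.015,"dz":0.186,"ax":0,"ay":0,"az":-0.01,"grip":-1},{"dx":-0.007,"dy":-0.015,"dz":0.186,"ax":0,"ay":0,"az":-0.01,"grip":-1},{"dx":-0.007,"dy":-0.015,"dz":0.186,"ax":0,"ay":0,"az":-0.01,"grip":-1}]'
python3 - <<'E'
from h import *
from rig import manip
go(2,.082)
d=manip.get_image("scene");im=d["img"][:,:,::-1].copy()
p=manip.get_state()["position"]
for q,c in [(p,(0,0,255)),(PP[1],(0,255,0))]+[(x,(0,255,255)) for x in PP[[0,2,3]]]:
    u=proj(d,q)[0];print(u.round(1));cv2.circle(im,tuple(int(v) for v in u.round()),1,c,-1)
cv2.imwrite("pics/s2.png",cv2.resize(im[200:340,220:400],None,fx=4,fy=4,interpolation=cv2.INTER_CUBIC))
E
```

```text
clock: 1.7
position: [0.4548, 0.2176, 0.1114]
ee_rot: [0.001, -0.087, 0.996, 0.0]
contact_force: [0.8, 0.2, 0.4]
width: 0.0006
gripper_force: 0.0
pos [0.4548 0.2176 0.1114] d [ 0.004 -0.002  0.117] a [0.    0.002 0.001] F [0.84 0.18 0.4 ] t 1.7 w 0.001
[336.3 248.1]
[337. 262.]
[328.5 277.1]
[344.6 248.5]
[351.3 236.1]
```

View pics/s2.png

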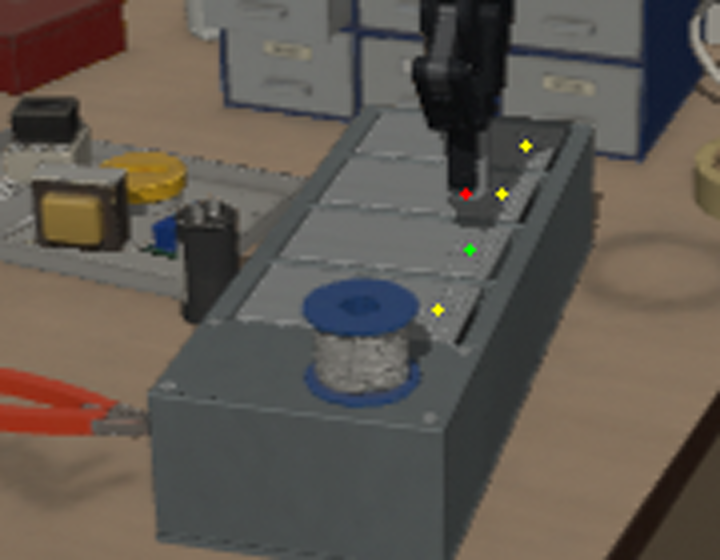

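The red TCP dot sits exactly at the fingertip at crop (465,195). The green dot at (470,250) is on hatch 2's ribbed end, so the geometry is right. Now I'll descend and probe.

```bash
python3 -m jog '[{"dx":0,"dy":0,"dz":0.06,"ax":0,"ay":0,"az":0,"grip":-1},{"dx":0,"dy":0,"dz":0.1,"ax":0,"ay":0,"az":0,"grip":-1},{"dx":0,"dy":0,"dz":0.11,"ax":0,"ay":0,"az":0,"grip":-1},{"dx":0,"dy":0,"dz":0.11,"ax":0,"ay":0,"az":0,"grip":-1},{"dx":0,"dy":0,"dz":0.11,"ax":0,"ay":0,"az":0,"grip":-1}]'
python3 -m jog '[{"dx":0,"dy":0,"dz":0.004,"ax":0,"ay":0,"az":0,"grip":-1},{"dx":0,"dy":0,"dz":0.008,"ax":0,"ay":0,"az":0,"grip":-1},{"dx":0,"dy":0,"dz":0.008,"ax":0,"ay":0,"az":0,"grip":-1},{"dx":0,"dy":0,"dz":0.008,"ax":0,"ay":0,"az":0,"grip":-1}]'
```

```text
clock: 2.17
position: [0.4543, 0.2166, 0.0826]
ee_rot: [0.0, -0.087, 0.996, 0.0]
contact_force: [-0.5, 0.1, 0.7]
width: -0.0
gripper_force: 0.0
clock: 2.5
position: [0.4542, 0.2165, 0.0805]
ee_rot: [0.0, -0.087, 0.996, 0.0]
contact_force: [-0.1, -0.2, 0.4]
width: 0.0002
gripper_force: 0.0
```

Contact is close; continuing in small steps.

```bash
python3 -m jog '[{"dx":0,"dy":0,"dz":0.004,"ax":0,"ay":0,"az":0,"grip":-1},{"dx":0,"dy":0,"dz":0.006,"ax":0,"ay":0,"az":0,"grip":-1},{"dx":0,"dy":0,"dz":0.006,"ax":0,"ay":0,"az":0,"grip":-1},{"dx":0,"dy":0,"dz":0.006,"ax":0,"ay":0,"az":0,"grip":-1}]'

```

```text
clock: 2.83
position: [0.4538, 0.2164, 0.0788]
ee_rot: [-0.0, -0.087, 0.996, 0.0]
contact_force: [-0.9, -0.2, 1.6]
width: 0.0001
gripper_force: 0.7
```

```bash
python3 -m jog '[{"dx":0,"dy":0,"dz":0.004,"ax":0,"ay":0,"az":0,"grip":-1},{"dx":0,"dy":0,"dz":0.004,"ax":0,"ay":0,"az":0,"grip":-1},{"dx":0,"dy":0,"dz":0.004,"ax":0,"ay":0,"az":0,"grip":-1}]'

```

```text
clock: 3.08
position: [0.4541, 0.2164, 0.0777]
ee_rot: [-0.0, -0.087, 0.996, -0.0]
contact_force: [-1.2, 0.1, 0.9]
width: 0.0
gripper_force: 0.7
```

```bash
python3 -m jog '[{"dx":0,"dy":0,"dz":0.004,"ax":0,"ay":0,"az":0,"grip":-1},{"dx":0,"dy":0,"dz":0.006,"ax":0,"ay":0,"az":0,"grip":-1},{"dx":0,"dy":0,"dz":0.006,"ax":0,"ay":0,"az":0,"grip":-1}]'

```

```text
clock: 3.33
position: [0.454, 0.2164, 0.0761]
ee_rot: [-0.0, -0.087, 0.996, -0.0]
contact_force: [-0.6, -0.3, -0.1]
width: 0.0
gripper_force: 0.6
```

```bash
python3 -m jog '[{"dx":0,"dy":0,"dz":0.004,"ax":0,"ay":0,"az":0,"grip":-1},{"dx":0,"dy":0,"dz":0.008,"ax":0,"ay":0,"az":0,"grip":-1},{"dx":0,"dy":0,"dz":0.012,"ax":0,"ay":0,"az":0,"grip":-1},{"dx":0,"dy":0,"dz":0.012,"ax":0,"ay":0,"az":0,"grip":-1}]'
python3 - <<'E'
from h import *
from rig import manip
d=manip.get_image("scene");im=d["img"][:,:,::-1]
cv2.imwrite("pics/s3.png",cv2.resize(im[220:320,270:390],None,fx=6,fy=6,interpolation=cv2.INTER_CUBIC))
E
```

```text
clock: 3.67
position: [0.4543, 0.2165, 0.0731]
ee_rot: [0.0, -0.087, 0.996, 0.0]
contact_force: [1.1, 0.0, -0.3]
width: -0.0
gripper_force: 0.3
```

View pics/s3.png

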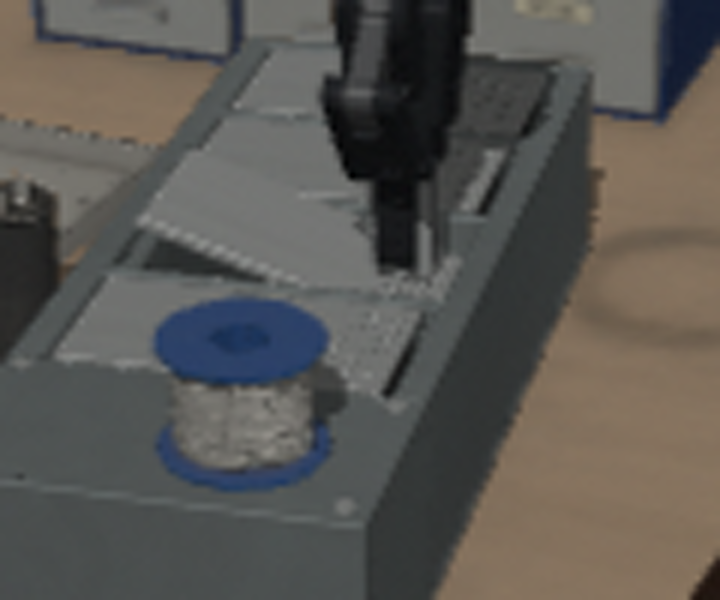

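Hatch 2 has rocked: its near end is sunk at (410,275) and its far edge raised at (150,215), with almost no force. It is the free one. I'll push on to about 20 mm down, keeping the gripper body above where the far edge will rise.

```bash
python3 -m jog '[{"dx":0,"dy":0,"dz":0.015,"ax":0,"ay":0,"az":0,"grip":-1},{"dx":0,"dy":0,"dz":0.03,"ax":0,"ay":0,"az":0,"grip":-1},{"dx":0,"dy":0,"dz":0.048,"ax":0,"ay":0,"az":0,"grip":-1},{"dx":0,"dy":0,"dz":0.048,"ax":0,"ay":0,"az":0,"grip":-1},{"dx":0,"dy":0,"dz":0.048,"ax":0,"ay":0,"az":0,"grip":-1}]'
python3 - <<'E'
from h import *
from rig import manip
d=manip.get_image("scene");im=d["img"][:,:,::-1]
cv2.imwrite("pics/s4.png",cv2.resize(im[220:320,270:390],None,fx=6,fy=6,interpolation=cv2.INTER_CUBIC))
E
```

```text
clock: 4.13
position: [0.4554, 0.2167, 0.0611]
ee_rot: [0.001, -0.087, 0.996, 0.0]
contact_force: [-0.1, -0.2, 0.6]
width: -0.0
gripper_force: 0.0
```

View pics/s4.png

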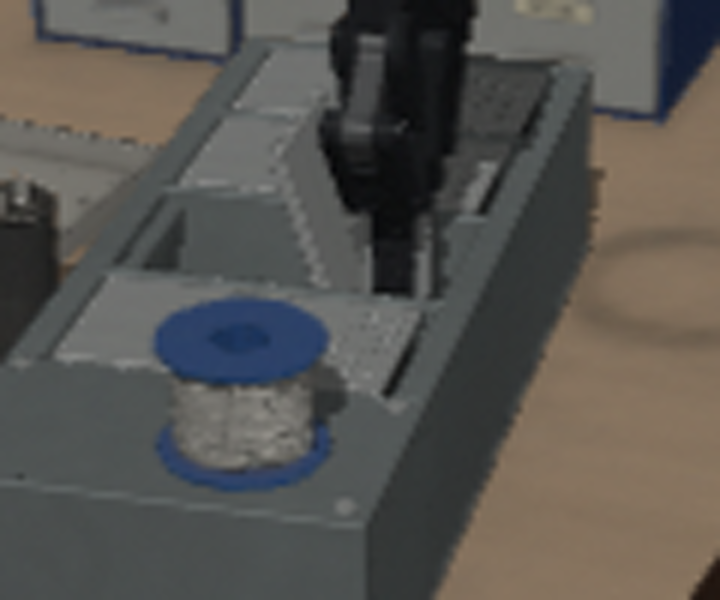

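Hatch 2 is well past its tipping point, with the plate standing steeply at (310,210). Lifting straight out, then backing off toward the robot.

```bash
python3 -m jog '[{"dx":0,"dy":0,"dz":-0.08,"ax":0,"ay":0,"az":0,"grip":-1},{"dx":0,"dy":0,"dz":-0.2,"ax":0,"ay":0,"az":0,"grip":-1},{"dx":0,"dy":0,"dz":-0.35,"ax":0,"ay":0,"az":0,"grip":-1},{"dx":0,"dy":0,"dz":-0.5,"ax":0,"ay":0,"az":0,"grip":-1},{"dx":0,"dy":0,"dz":-0.6,"ax":0,"ay":0,"az":0,"grip":-1}]'
python3 -m jog '[{"dx":0.15,"dy":0,"dz":-0.1,"ax":0,"ay":0,"az":0,"grip":-1},{"dx":0.3,"dy":0,"dz":-0.2,"ax":0,"ay":0,"az":0,"grip":-1},{"dx":0.45,"dy":0,"dz":-0.2,"ax":0,"ay":0,"az":0,"grip":-1},{"dx":0.5,"dy":0,"dz":-0.2,"ax":0,"ay":0,"az":0,"grip":-1},{"dx":0.5,"dy":0,"dz":-0.2,"ax":0,"ay":0,"az":0,"grip":-1}]'
python3 - <<'E'
from h import *
from rig import manip
a=manip.get_image("scene")["img"][200:340,220:400,::-1]
cv2.imwrite("pics/s5.png",cv2.resize(a,None,fx=4,fy=4,interpolation=cv2.INTER_CUBIC))
E
```

```text
clock: 4.6
position: [0.4565, 0.2171, 0.2155]
ee_rot: [0.004, -0.087, 0.996, 0.001]
contact_force: [1.7, 0.5, -0.7]
width: 0.0001
gripper_force: 0.0
clock: 5.02
position: [0.3283, 0.1944, 0.2624]
ee_rot: [0.001, -0.087, 0.996, 0.0]
contact_force: [-0.0, -0.4, -0.2]
width: -0.0002
gripper_force: 0.0
```

View pics/s5.png

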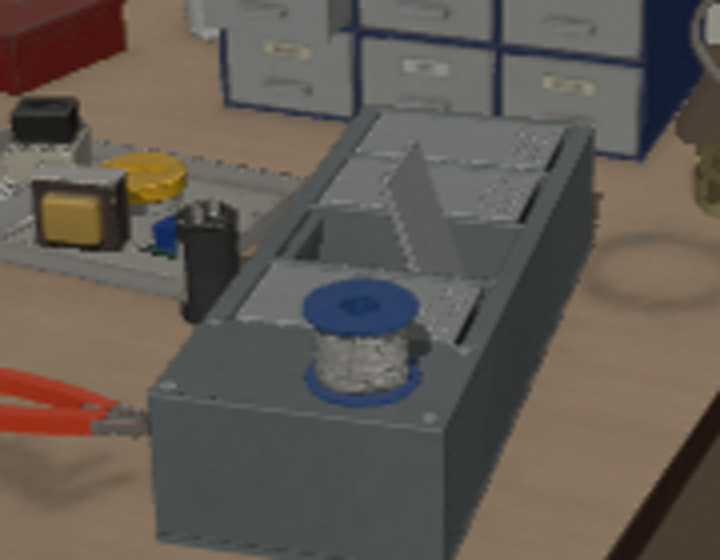

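Hatch 2 stands open at (425,210). The other three are shut, the spool and capacitor have not moved, and the arm is clear.

```bash
python3 -m jog '[{"dx":0,"dy":0,"dz":0,"ax":0,"ay":0,"az":0,"grip":-1},{"dx":0,"dy":0,"dz":0,"ax":0,"ay":0,"az":0,"grip":-1},{"dx":0,"dy":0,"dz":0,"ax":0,"ay":0,"az":0,"grip":-1}]'; python3 -c "
from rig import manip
print(manip.sign_off())"
```

```text
clock: 5.32
position: [0.3324, 0.1951, 0.2609]
ee_rot: [-0.0, -0.087, 0.996, -0.0]
contact_force: [-0.1, -0.1, -0.1]
width: 0.0002
gripper_force: 0.0
the job is handed in; nothing more can be done
None
```

Hatch 2 was the free one, found on the first press (so the other three were never pressed); it now stands open, the others are shut, the arm is clear of the box, and the job was handed in at about 5.3 s.

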